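Line up a dye series from palest to darkest

ROBOT

A 6-joint arm with a two-finger parallel gripper is mounted at the origin on a cart in front of the work surface, level with it; the furniture and walls round the work are solid. World frame = base frame: x ahead of the robot, y to its left, z up, the work surface at z = 0. Lengths are in m, angles in rad, forces in N, time in s.
With the tool pointing down it reaches from about 0.3 to 0.85 m from the base axis. Payload 5.4 kg.
Tool frame: the origin (TCP) lies midway between the tips of the shut fingers; the grasp point (between the pads) lies 19 mm behind it; y points along the fingers, x is the direction in which the jaws open and shut, and the axes are right-handed (so a half turn about y gives the same grasp; the last joint's range is limited). The gripper opens to 85 mm and grips with 20 to 120 N. Pads are 22 mm wide; open, the fingers measure 114 mm over their backs; the gripper's body (76 mm by 85 mm) begins 54 mm behind the grasp point. The pads swing forward as they close: fully open they stand 13 mm farther back than shut.
Start: joints at [-0.21, 0.158, 1.597, -0, 1.386, -0.21], TCP at [0.575, -0, 0.231] pointing down, gripper open.
Joint ranges: [-2.91, 2.91], [-0.94, 2.29], [0.18, 2.7], [-1.29, 4.43], [0.17, 2.64], [-3, 3]. Speed limits (rad/s): [2.57, 2.57, 3.14, 3.14, 3.14, 3.14].

INTERFACE

Orientations are given as a unit quaternion [x, y, z, w].
In Python, from rig import env, imaging, hand_in gives the robot as it stands. The module is installed in compiled form; this text tells all that it offers.
- The arm moves only by the shell command python3 -m inch 'ROWS' [FORCE]. ROWS is a JSON object of lists of equal length, an entry for each row: "jaw": the opening, from 0 (shut) to 1 (fully open); "slide": the shift along the tool's x, y, z in mm, a list of three; "dr": the turn, a rotation vector about the tool's x, y, z in rad, a list of three. In form: {"jaw": [jaw, ...], "slide": [[tx, ty, tz], ...], "dr": [[wx, wy, wz], ...]}. A call has exactly 10 rows; each row shifts and turns the commanded pose from where the row before left it, along the tool's axes as they then stand; what a row does not reach is not made up. A row lasts 1/8 s, in which the tool goes at most 62.5 mm and 10.7 degrees, less where a joint would pass 70% of its speed; a pose out of reach is approached as far as the arm can. A call with a gripper value outside its range is refused whole. The fingers move at their own pace and stop on an object; FORCE is the grip in N (left out, the last holds). Time passes only in rows, so rows that do not move let the fingers close, or fill a call up. It gives the time, the measured TCP pose, the force and the opening at its end, in the units of the state.
- env.observe(): the state, without advancing time (a new reading comes with each control period).
- imaging.capture(name): name is "scene" or "side" or "wrist"; returns the picture (384x512x3 uint8, red, green, blue); there is no depth.
- imaging.camera_params(name): a dict with "fx", "fy", "cx", "cy" (pixels), "R" (3x3) and "t" (3): a world point X has camera coordinates R X + t. Camera axes: x right, y down, z forward; pixel columns grow to the right and rows downward; lengths in m; the calibration is good to about 2 mm. A picture is of the moment at which its call begins: read the wrist's pose just before it. camera_params takes no time and is no camera call; for the wrist camera it gives the pose at the moment of the call.
- hand_in(): hands the job in, once; it reports no verdict.
The state is a dict: "time_s": time; "joint_positions": joint angles; "qvel": joint speeds; "joint_torque": joint torques, N m; "tcp_pos": TCP position; "tool_rot": TCP orientation; "wrist_force": force on the tool from outside, world axes, zero at the start; "ft_torque": the same for the moment, N m; "gripper_width": finger opening in m.
Only numpy, scipy, OpenCV 4.12 (cv2) and the standard library are available. Lean on these libraries where they do the work, as an engineer would, in place of code of your own. Each camera call takes 0.05 s, during which the arm holds its last target.

TASK

Line up the four blue bobbins on the wooden sample board in order of shade: the palest on the disc with one dot, the next darker on two dots, then three, and the darkest on four, each standing upright in the middle of its disc. Leave the yellow jar and the red spool among them where they stand.

Things in the scene. Friction and masses are not known exactly. Their poses are not given: they have to be found in the camera images.
- bobbin_pale: loose upright bobbin of dyed thread, the palest: very pale blue. Round, 78 mm high: wooden foot 46 mm across and 5 mm thick, thread winding 42 mm across from 5 to 58 mm up, then a bare cardboard tube 18 mm across to the top. 0.08 kg. Origin: centre of its underside, z up along its axis.
- bobbin_light: loose upright bobbin of dyed thread, the second palest: light sky blue. Round, 78 mm high: wooden foot 46 mm across and 5 mm thick, thread winding 42 mm across from 5 to 58 mm up, then a bare cardboard tube 18 mm across to the top. 0.08 kg. Origin: centre of its underside, z up along its axis.
- bobbin_mid: loose upright bobbin of dyed thread, the second darkest: full mid blue. Round, 78 mm high: wooden foot 46 mm across and 5 mm thick, thread winding 42 mm across from 5 to 58 mm up, then a bare cardboard tube 18 mm across to the top. 0.08 kg. Origin: centre of its underside, z up along its axis.
- bobbin_dark: loose upright bobbin of dyed thread, the darkest: very dark navy, nearly black. Round, 78 mm high: wooden foot 46 mm across and 5 mm thick, thread winding 42 mm across from 5 to 58 mm up, then a bare cardboard tube 18 mm across to the top. 0.08 kg. Origin: centre of its underside, z up along its axis.
- mark_1: flat white disc 56 mm across, with one black dot beside it: place 1 of four, 75 mm apart in a row on a fixed wooden board 300 x 96 x 14 mm lying at any angle; red strip on this end of the board. Origin: centre of its underside; its top, where the bobbin stands, is 3 mm higher, 17 mm above the table. y runs along the row to higher dot counts, x across it, away from the dots.
- mark_2: flat white disc 56 mm across, with two black dots beside it: place 2 of four, 75 mm apart in a row on a fixed wooden board 300 x 96 x 14 mm lying at any angle. Origin: centre of its underside; its top, where the bobbin stands, is 3 mm higher, 17 mm above the table. y runs along the row to higher dot counts, x across it, away from the dots.
- mark_3: flat white disc 56 mm across, with three black dots beside it: place 3 of four, 75 mm apart in a row on a fixed wooden board 300 x 96 x 14 mm lying at any angle. Origin: centre of its underside; its top, where the bobbin stands, is 3 mm higher, 17 mm above the table. y runs along the row to higher dot counts, x across it, away from the dots.
- mark_4: flat white disc 56 mm across, with four black dots beside it: place 4 of four, 75 mm apart in a row on a fixed wooden board 300 x 96 x 14 mm lying at any angle. Origin: centre of its underside; its top, where the bobbin stands, is 3 mm higher, 17 mm above the table. y runs along the row to higher dot counts, x across it, away from the dots.
- yellow_jar: bystander: loose round jar with a yellow body and a flat white cap (all that shows from straight above), 48 mm across, 66 mm high, 0.06 kg, standing among the bobbins; to be left alone. Origin: centre of its underside.
- red_spool: bystander: loose wooden spool of red thread (from straight above its plain wooden end shows), 31 mm across, 44 mm high, 0.025 kg, standing among the bobbins; to be left alone. Origin: centre of its underside.
There are look-alikes about, which are no part of the job. What is shaped like the bobbin_dark but green is not meant.

How it is judged:
At the end, for the whole second after the job is handed in: Every bobbin stands upright (within 0.1 rad), at rest on its own disc, its axis within 12 mm of the disc's centre: palest on one dot, second palest on two, second darkest on three, darkest on four. The yellow jar and the red spool stand upright within 20 mm of where they were (horizontal distance between bobbin_pale and mark_1 below 0.012 m and z of bobbin_pale in the frame of mark_1 between 0 and 0.007 m and angle between each of bobbin_pale, bobbin_light, bobbin_mid, bobbin_dark's own z axis and vertical below 0.1 rad and linear speed of each of bobbin_pale, bobbin_light, bobbin_mid, bobbin_dark below 0.02 m/s and angular speed of each of bobbin_pale, bobbin_light, bobbin_mid, bobbin_dark below 0.2 rad/s and horizontal distance between bobbin_light and mark_2 below 0.012 m and z of bobbin_light in the frame of mark_2 between 0 and 0.007 m and horizontal distance between bobbin_mid and mark_3 below 0.012 m and z of bobbin_mid in the frame of mark_3 between 0 and 0.007 m and horizontal distance between bobbin_dark and mark_4 below 0.012 m and z of bobbin_dark in the frame of mark_4 between 0 and 0.007 m and distance of each of yellow_jar, red_spool from where it was at the start of the episode below 0.02 m and angle between each of yellow_jar, red_spool's own z axis and vertical below 0.15 rad); the robot touches nothing.
It fails at once if the yellow jar is shoved or knocked over (distance of yellow_jar from where it was at the start of the episode above 0.02 m or angle between yellow_jar's own z axis and vertical above 0.3 rad).
It fails at once if the red spool is shoved or knocked over (distance of red_spool from where it was at the start of the episode above 0.02 m or angle between red_spool's own z axis and vertical above 0.3 rad).
It also fails if it takes over 106 s, if anything falls off the work surface, if the arm or the gripper's body presses on something with over 40 N, if the wrist force passes 120 N, or if a joint passes its speed limit or range.

## Working session

There is one attempt and no reset: what is moved stays moved. The work goes in short steps, Python scripts to look and compute and a shell command to move; the robot and the scene stay as the last step left them, time stands still between calls to the robot, and variables do not carry over. Pictures are saved under pics/ and viewed, and the job is handed in when it is done.

```bash
mkdir -p pics
cat > h.py <<'E'
import numpy as np,cv2
from rig import env,imaging,hand_in
def snap(n,f):
    P=imaging.camera_params(n); I=imaging.capture(n)
    cv2.imwrite('pics/'+f+'.png',I[:,:,::-1]); np.save('pics/'+f+'.npy',I)
    np.savez('pics/'+f+'.npz',**{k:np.array(v) for k,v in P.items()})
    return I,P
def load(f): return np.load('pics/'+f+'.npy'),dict(np.load('pics/'+f+'.npz'))
def ray(P,u,v,z):
    R=np.array(P['R']);t=np.array(P['t']);c=-R.T@t
    d=R.T@np.array([(u-P['cx'])/P['fx'],(v-P['cy'])/P['fy'],1])
    return c+d*(z-c[2])/d[2]
def proj(P,X):
    q=np.array(P['R'])@np.array(X)+np.array(P['t']);return P['fx']*q[0]/q[2]+P['cx'],P['fy']*q[1]/q[2]+P['cy']
E
python3 - <<'E'
from h import *
s=env.observe();print(s)
for n in('scene','side','wrist'):
    I,P=snap(n,n+'0');print(n,-np.array(P['R']).T@P['t'],P['fx'])
E
```

```text
{'time_s': 0.0, 'joint_positions': array([-2.10093945e-01,  1.59063246e-01,  1.59822805e+00,  1.26346618e-05,
        1.38616756e+00, -2.10101606e-01]), 'qvel': array([-8.34829871e-05, -1.76879183e-03, -9.94096634e-04, -1.15282155e-03,
        1.15333769e-03,  1.64926766e-03]), 'joint_torque': array([ 1.96016467e-04, -3.96006632e+01, -3.31426942e+01, -2.07608541e-04,
        8.36965773e-03, -3.09808388e-05]), 'tcp_pos': array([5.74412215e-01, 1.11555968e-04, 2.30310999e-01]), 'tool_rot': array([-7.06964574e-01,  6.42495315e-04,  6.46263882e-04,  7.07248373e-01]), 'wrist_force': array([ 0.32146376, -0.50591845,  0.2824043 ]), 'ft_torque': array([ 0.03253451,  0.05665976, -0.01026186]), 'gripper_width': 0.08567232986451982}
scene [-0.15606632 -0.56033831  0.97211779] 466.37280598672623
side [ 0.13475311 -0.83626636  0.50903089] 406.654086639643
wrist [0.57570636 0.07314753 0.37367102] 266.52885781028
```

View pics/scene0.png

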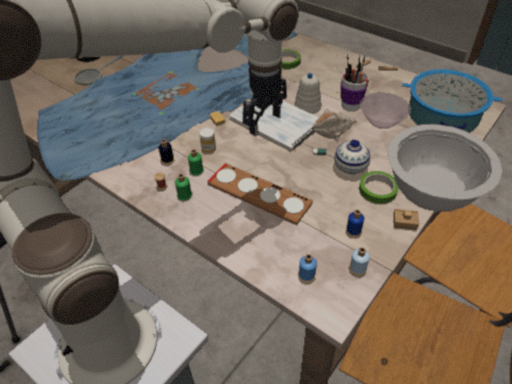

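View pics/side0.png

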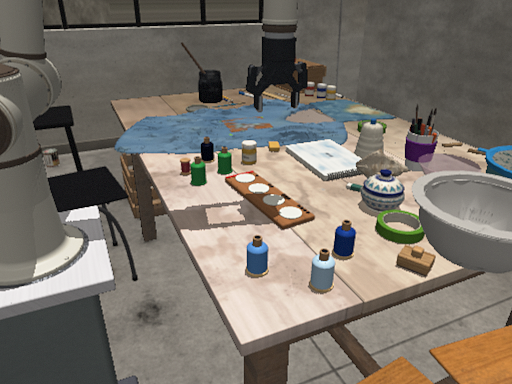

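View pics/wrist0.png

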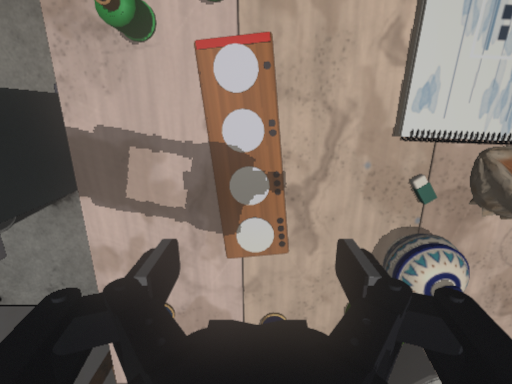

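Run:
```python
from h import *
I,P=load('scene0');J,Q=load('side0')
a=cv2.resize(I[120:210,140:240],(400,360),interpolation=cv2.INTER_CUBIC)
b=cv2.resize(I[195:285,285:385],(400,360),interpolation=cv2.INTER_CUBIC)
cv2.imwrite('pics/crop0.png',np.hstack([a,b])[:,:,::-1])
for n,u,v in (('A',166,151),('mid?',355,222),('light?',308,266),('pale?',360,260)):
    print(n,I[v+2:v+7,u-3:u+4].reshape(-1,3).mean(0))
hsv=cv2.cvtColor(I,cv2.COLOR_RGB2HSV)
for n,u,v in (('A',166,156),('mid?',355,226),('light?',308,270),('pale?',360,266),('g1',195,167),('g2',184,192)):print(n,hsv[v,u])
# rough: tube tops
for n,u,v,z in (('dark',165,142,.078),('mid',356,211,.078),('light',307,257,.078),('pale',360,249,.078),('jar',207,131,.066),('spool',160,176,.044),('m1',227,175,.017),('m4',294,205,.017)):
    print(n,ray(P,u,v,z).round(3))
for n,u,v,z in (('dark',207,139,.078),('mid',346,223,.078),('light',258,239,.078),('pale',324,252,.078)):
    print(n,ray(Q,u,v,z).round(3))
```

```text
A [3.65714286 4.62857143 8.51428571]
mid? [11.51428571 24.34285714 55.94285714]
light? [ 52.71428571  80.25714286 109.37142857]
pale? [ 88.2         99.22857143 106.11428571]
A [120 255   5]
mid? [116 197  53]
light? [106 135 102]
pale? [103  39  91]
g1 [ 70 198  54]
g2 [ 66 166  57]
dark [0.5   0.321 0.078]
mid [ 0.601 -0.265  0.078]
light [ 0.408 -0.245  0.078]
pale [ 0.502 -0.331  0.078]
jar [0.623 0.266 0.066]
spool [0.411 0.258 0.044]
m1 [0.549 0.126 0.017]
m4 [ 0.57  -0.098  0.017]
dark [0.5   0.319 0.078]
mid [ 0.6   -0.27   0.078]
light [ 0.412 -0.251  0.078]
pale [ 0.504 -0.337  0.078]
```

View pics/crop0.png

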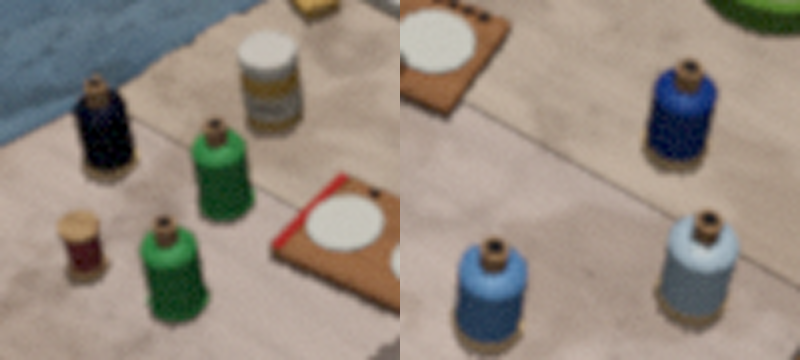

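```bash
cat > discs.py <<'E'
from h import *
def discs(I,P,roi):
    x0,y0,x1,y1=roi
    hsv=cv2.cvtColor(I,cv2.COLOR_RGB2HSV)
    m=((hsv[:,:,1]<45)&(hsv[:,:,2]>75)).astype(np.uint8)*255
    k=np.zeros_like(m);k[y0:y1,x0:x1]=m[y0:y1,x0:x1]
    k=cv2.morphologyEx(k,cv2.MORPH_CLOSE,np.ones((3,3)))
    out=[]
    for c in cv2.findContours(k,cv2.RETR_EXTERNAL,cv2.CHAIN_APPROX_NONE)[0]:
        if cv2.contourArea(c)<80: continue
        w=np.array([ray(P,*p,.017)[:2] for p in cv2.convexHull(c)[:,0].astype(float)],np.float32)
        e=cv2.minAreaRect(w); out.append((cv2.contourArea(c),e[0],e[1]))
    return out
if __name__=='__main__':
    for f,r in(('wrist0',(205,42,285,255)),('scene0',(213,165,308,217)),('side0',(228,170,312,225))):
        I,P=load(f);print(f)
        for a,c,s in sorted(discs(I,P,r),key=lambda t:-t[1][1]):print(a,np.round(c,4),np.round(s,4))
E
python3 discs.py
```

```text
wrist0
1679.5 [0.5487 0.1255] [0.0549 0.0538]
1387.0 [0.5566 0.0515] [0.055  0.0534]
1143.0 [ 0.5638 -0.0227] [0.0529 0.0545]
972.5 [ 0.5713 -0.0969] [0.0544 0.0545]
scene0
180.0 [0.5456 0.1278] [0.0544 0.0534]
192.0 [0.5533 0.0536] [0.0537 0.0531]
712.0 [0.4775 0.0457] [0.1051 0.1168]
194.5 [ 0.5611 -0.0201] [0.0501 0.0535]
219.5 [ 0.5683 -0.0956] [0.0517 0.055 ]
side0
129.0 [0.5393 0.1422] [0.0558 0.0823]
136.0 [0.5563 0.0599] [0.0549 0.0545]
382.0 [0.4842 0.019 ] [0.1641 0.0577]
162.5 [ 0.5627 -0.0193] [0.0555 0.0548]
194.5 [ 0.5706 -0.0943] [0.0534 0.0548]
```

```bash
python3 -m inch '{"jaw":[1,1,1,1,1,1,1,1,1,1],"slide":[[-8,0,-30],[-8,0,-30],[-8,0,-30],[-8,0,-30],[-8,0,-30],[-5,0,-20],[-5,0,-20],[0,0,-10],[0,0,0],[0,0,0]],"dr":[[0,0,0],[0,0,0],[0,0,0],[0,0,0],[0,0,0],[0,0,0],[0,0,0],[0,0,0],[0,0,0],[0,0,0]]}' 30
python3 - <<'E'
from h import *
I,P=snap('wrist','w1');print(env.observe()['tcp_pos'])
E
```

```text
time_s: 1.4
tcp_pos: [0.5252, -0.1994, 0.2312]
tool_rot: [-0.707, -0.0, 0.0, 0.707]
wrist_force: [0.0, -0.6, -1.1]
gripper_width: 0.0856
[ 0.52516389 -0.19931538  0.23124869]
```

View pics/w1.png

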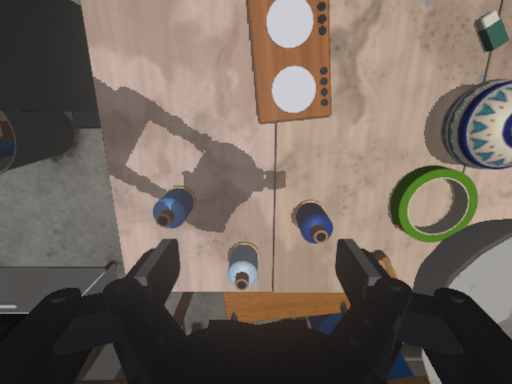

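The wrist picture shows the light bobbin's tube top at about (165,217), the pale one's at (242,281) and the mid one's at (319,234). Discs 3 and 4 are at (290,20) and (294,89). No neighbour stands within finger reach.

```bash
cat > tops.py <<'E'
from h import *
def tube(I,u,v,r=11):
    hsv=cv2.cvtColor(I,cv2.COLOR_RGB2HSV)
    m=((hsv[:,:,0]<25)&(hsv[:,:,1]>70)).astype(np.uint8)*255
    k=np.zeros_like(m);k[v-r:v+r,u-r:u+r]=m[v-r:v+r,u-r:u+r]
    # hole = dark blob enclosed
    g=cv2.cvtColor(I,cv2.COLOR_RGB2GRAY)[v-r:v+r,u-r:u+r]
    return k[v-r:v+r,u-r:u+r],g
if __name__=='__main__':
    import sys
    I,P=load(sys.argv[1]);t=[]
    for a in sys.argv[2:]:
        u,v=map(int,a.split(','));t.append(cv2.resize(I[v-22:v+22,u-22:u+22],(264,264),interpolation=cv2.INTER_NEAREST))
        print(a,ray(P,u,v,.078).round(4))
    cv2.imwrite('pics/'+sys.argv[1]+'_t.png',np.hstack(t)[:,:,::-1])
E
python3 tops.py w1 165,217 242,281 319,234
```

```text
165,217 [ 0.4163 -0.2451  0.078 ]
242,281 [ 0.5068 -0.3335  0.078 ]
319,234 [ 0.6016 -0.2671  0.078 ]
```

View pics/w1_t.png

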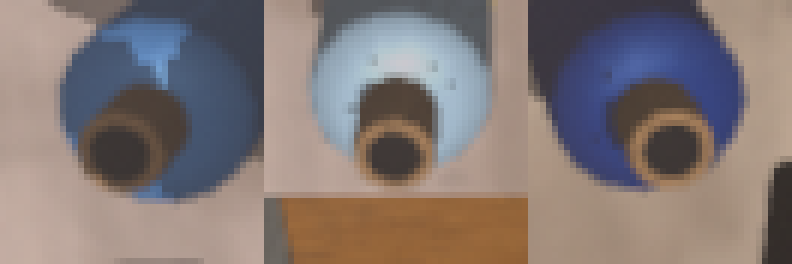

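Run:
```python
from h import *
I,P=load('w1')
for u,v in((162.3,219.8),(240.8,284.2),(320.5,236.5)):print(ray(P,u,v,.078).round(4))
from discs import discs
for a,c,s in discs(I,P,(255,2,330,118)):print(np.round(c,4),np.round(s,4))
```

```text
[ 0.4127 -0.2487  0.078 ]
[ 0.5052 -0.3383  0.078 ]
[ 0.6037 -0.2705  0.078 ]
[ 0.5718 -0.0973] [0.0541 0.0551]
[ 0.5636 -0.0268] [0.0544 0.0465]
```

```bash
python3 -m inch '{"jaw":[1,1,1,1,1,1,1,1,1,1],"slide":[[-28,0,-12],[-28,0,-12],[-28,0,-13],[-29,0,-13],[0,20,0],[0,35,0],[0,35,0],[0,25,0],[0,15,0],[0,0,0]],"dr":[[0,0,0],[0,0,0],[0,0,0],[0,0,0],[0,0,0],[0,0,0],[0,0,0],[0,0,0],[0,0,0],[0,0,0]]}' 30
python3 - <<'E'
from h import *
I,P=snap('wrist','w2');I,P=snap('side','s2')
E
```

```text
time_s: 2.7
tcp_pos: [0.4117, -0.2493, 0.1006]
tool_rot: [-0.707, 0.0, 0.001, 0.708]
wrist_force: [-0.2, 0.4, 0.1]
gripper_width: 0.0854
```

View pics/w2.png

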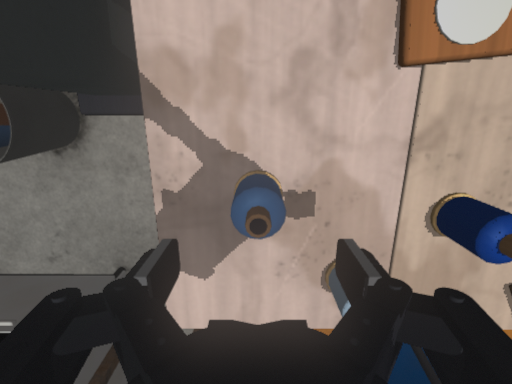

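View pics/s2.png

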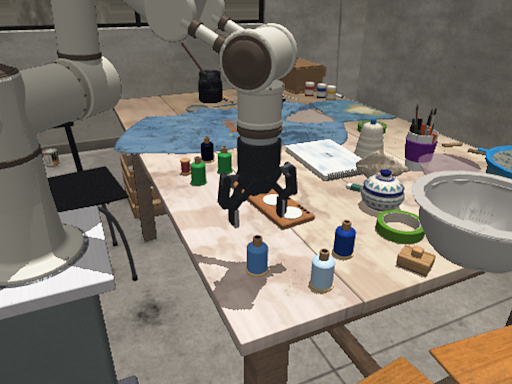

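The light bobbin's tube top is at (258,226), midway between the fingers. The pale bobbin at (340,290) stands clear behind the right finger.

```bash
python3 - <<'E'
from h import *
I,P=load('w2');print(ray(P,258,226,.078))
E
python3 -m inch '{"jaw":[1,1,1,1,1,0.2,0.2,0.2,0.2,0.2],"slide":[[0,20,0],[0,25,0],[0,20,0],[0,9,0],[0,0,0],[0,0,0],[0,0,0],[0,0,0],[0,0,0],[0,0,0]],"dr":[[0,0,0],[0,0,0],[0,0,0],[0,0,0],[0,0,0],[0,0,0],[0,0,0],[0,0,0],[0,0,0],[0,0,0]]}' 30
```

```text
[ 0.41327346 -0.24914128  0.078     ]
time_s: 4.05
tcp_pos: [0.4124, -0.2505, 0.0281]
tool_rot: [0.707, 0.0, 0.0, -0.707]
wrist_force: [-1.1, 0.6, 6.0]
gripper_width: 0.0415
```

```bash
python3 -m inch '{"jaw":[0.2,0.2,0.2,0.2,0.2,0.2,0.2,0.2,0.2,0.2],"slide":[[0,-15,0],[0,-35,0],[0,-35,0],[16,-15,33],[25,0,53],[25,0,53],[25,0,53],[25,0,53],[16,0,35],[11,0,23]],"dr":[[0,0,0],[0,0,0],[0,0,0],[0,0,0],[0,0,0],[0,0,0],[0,0,0],[0,0,0],[0,0,0],[0,0,0]]}' 30
python3 - <<'E'
from h import *
I,P=snap('wrist','w3');I,P=snap('side','s3')
cv2.imwrite('pics/c3.png',np.hstack([load('w3')[0],load('s3')[0]])[:,:,::-1][:, 100:900])
E
```

```text
time_s: 5.3
tcp_pos: [0.5554, 0.055, 0.1279]
tool_rot: [-0.707, -0.001, 0.001, 0.707]
wrist_force: [-1.0, -1.1, -1.6]
gripper_width: 0.0411
```

View pics/c3.png

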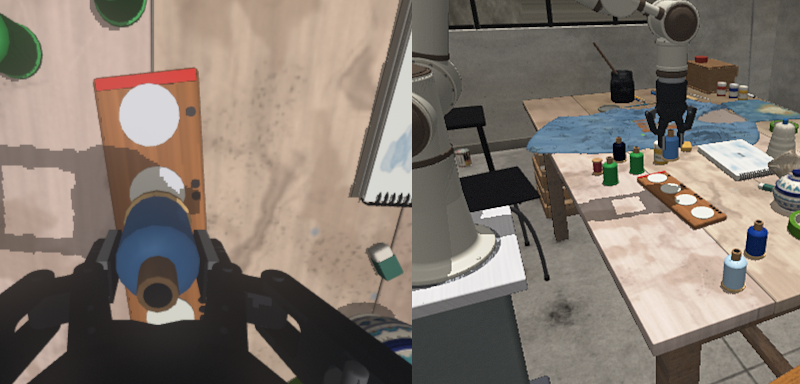

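The light bobbin hangs upright in the fingers, with its tube top at wrist (257,290). Discs 1 and 2 are visible ahead of it, at about (250,115) and (258,185).

Run:
```python
from h import *
from discs import discs
print(env.observe()['tcp_pos'])
I,P=load('w3');print(ray(P,257,291.5,.178))
for a,c,s in discs(I,P,(195,70,300,165)):print(np.round(c,4),np.round(s,4))
```

```text
[0.55549982 0.0551945  0.12789174]
[0.55629882 0.0579681  0.178     ]
[0.5019 0.106 ] [0.0507 0.0077]
[0.5488 0.126 ] [0.0551 0.0536]
```

```bash
python3 -m inch '{"jaw":[0.2,0.2,0.2,0.2,0.2,0.2,0.2,1,1,1],"slide":[[0,10,-4],[0,25,0],[0,25,0],[0,13,0],[0,6,0],[0,3,0],[0,0,0],[0,0,0],[0,0,0],[0,0,0]],"dr":[[0,0,0],[0,0,0],[0,0,0],[0,0,0],[0,0,0],[0,0,0],[0,0,0],[0,0,0],[0,0,0],[0,0,0]]}' 30
python3 - <<'E'
from h import *
I,P=snap('wrist','w4');I,P=snap('side','s4')
cv2.imwrite('pics/c4.png',np.hstack([load('w4')[0],load('s4')[0]])[:,:,::-1][:, 100:900])
E
```

```text
time_s: 6.65
tcp_pos: [0.5553, 0.049, 0.0456]
tool_rot: [0.707, 0.0, 0.0, -0.707]
wrist_force: [0.4, 0.8, -0.0]
gripper_width: 0.0853
```

View pics/c4.png

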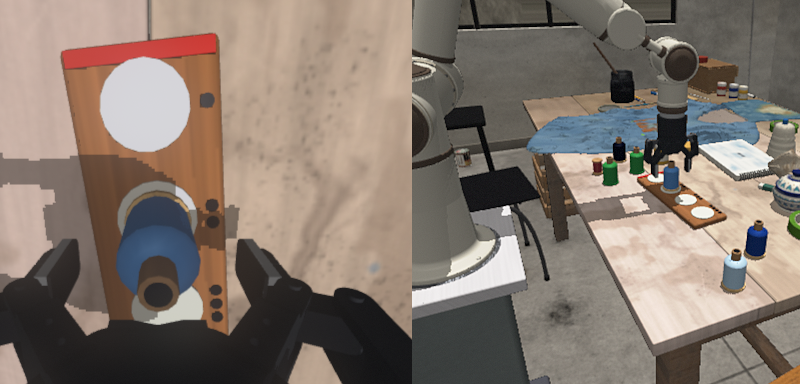

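The light bobbin stands on disc 2, with the disc's rim visible round its foot at wrist (258,200). Next is the pale one.

```bash
python3 -m inch '{"jaw":[1,1,1,1,1,1,1,1,1,1],"slide":[[0,-30,0],[0,-50,0],[-5,-20,-30],[-9,0,-60],[-9,0,-60],[-9,0,-60],[-9,0,-60],[-9,0,-60],[0,0,-40],[0,0,-17]],"dr":[[0,0,0],[0,0,0],[0,0,0],[0,0,0],[0,0,0],[0,0,0],[0,0,0],[0,0,0],[0,0,0],[0,0,0]]}' 30
python3 - <<'E'
from h import *
I,P=snap('wrist','w5')
E
python3 tops.py w5 258,235
```

```text
time_s: 8.0
tcp_pos: [0.5045, -0.3402, 0.1453]
tool_rot: [0.707, -0.001, 0.001, -0.707]
wrist_force: [-1.0, 0.3, 0.1]
gripper_width: 0.085
258,235 [ 0.5063 -0.3681  0.078 ]
```

View pics/w5.png

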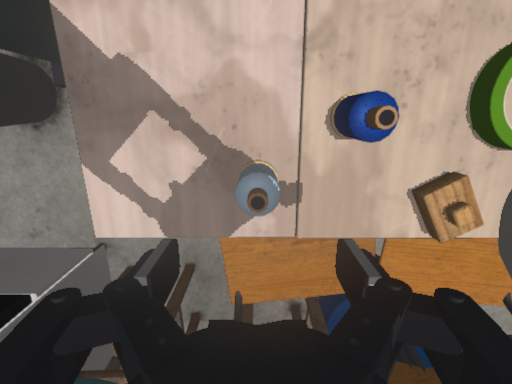

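```bash
python3 - <<'E'
from h import *
I,P=load('w5');print(ray(P,258,202,.078),ray(P,385,118,.078))
E
python3 -m inch '{"jaw":[1,1,1,1,1,1,0.2,0.2,0.2,0.2],"slide":[[0,20,0],[0,35,0],[0,35,0],[0,20,0],[0,8,0],[0,0,0],[0,0,0],[0,0,0],[0,0,0],[0,0,0]],"dr":[[0,0,0],[0,0,0],[0,0,0],[0,0,0],[0,0,0],[0,0,0],[0,0,0],[0,0,0],[0,0,0],[0,0,0]]}' 30
```

```text
[ 0.50631097 -0.33801216  0.078     ] [ 0.60296477 -0.27082073  0.078     ]
time_s: 9.3
tcp_pos: [0.5056, -0.3387, 0.0284]
tool_rot: [0.708, 0.0, 0.0, -0.707]
wrist_force: [-0.5, 0.8, 5.2]
gripper_width: 0.0413
```

```bash
python3 -m inch '{"jaw":[0.2,0.2,0.2,0.2,0.2,0.2,0.2,0.2,0.2,0.2],"slide":[[0,-15,0],[0,-40,0],[0,-45,20],[0,-30,40],[7,0,55],[7,0,55],[7,0,55],[7,0,55],[7,0,55],[7,0,50]],"dr":[[0,0,0],[0,0,0],[0,0,0],[0,0,0],[0,0,0],[0,0,0],[0,0,0],[0,0,0],[0,0,0],[0,0,0]]}' 30
python3 -m inch '{"jaw":[0.2,0.2,0.2,0.2,0.2,0.2,0.2,0.2,0.2,0.2],"slide":[[0,0,40],[0,0,25],[0,0,12],[0,0,0],[0,0,0],[0,20,0],[0,20,0],[0,10,0],[0,0,0],[0,0,0]],"dr":[[0,0,0],[0,0,0],[0,0,0],[0,0,0],[0,0,0],[0,0,0],[0,0,0],[0,0,0],[0,0,0],[0,0,0]]}' 30
python3 - <<'E'
from h import *
I,P=snap('wrist','w6');I,P=snap('side','s6')
cv2.imwrite('pics/c6.png',np.hstack([load('w6')[0],load('s6')[0]])[:,:,::-1][:, 100:900])
E
```

```text
time_s: 10.55
tcp_pos: [0.5468, 0.049, 0.1579]
tool_rot: [-0.707, -0.0, 0.0, 0.707]
wrist_force: [0.7, -0.5, -0.6]
gripper_width: 0.0408
time_s: 11.8
tcp_pos: [0.5477, 0.1237, 0.1082]
tool_rot: [0.707, 0.0, 0.001, -0.707]
wrist_force: [0.1, 0.0, -1.4]
gripper_width: 0.0416
```

View pics/c6.png

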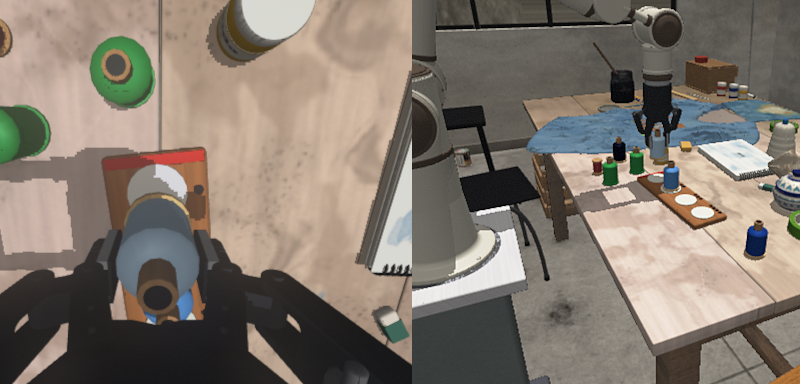

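Run:
```python
from h import *
I,P=load('w6');print(ray(P,257,296,.158));print(env.observe()['tcp_pos'])
```

```text
[0.54860218 0.12429061 0.158     ]
[0.54774385 0.12391211 0.10834586]
```

```bash
python3 -m inch '{"jaw":[0.2,0.2,0.2,0.2,0.2,0.2,1,1,1,1],"slide":[[0,10,2],[0,22,0],[0,18,0],[0,8,0],[0,4,0],[0,0,0],[0,0,0],[0,0,0],[0,0,0],[0,0,0]],"dr":[[0,0,0],[0,0,0],[0,0,0],[0,0,0],[0,0,0],[0,0,0],[0,0,0],[0,0,0],[0,0,0],[0,0,0]]}' 30
python3 - <<'E'
from h import *
I,P=snap('wrist','w7');I,P=snap('side','s7')
cv2.imwrite('pics/c7.png',np.hstack([load('w7')[0],load('s7')[0]])[:,:,::-1][:, 100:900])
E
```

```text
time_s: 13.15
tcp_pos: [0.547, 0.126, 0.0454]
tool_rot: [-0.707, -0.0, -0.0, 0.707]
wrist_force: [0.2, -0.1, 0.4]
gripper_width: 0.0856
```

View pics/c7.png

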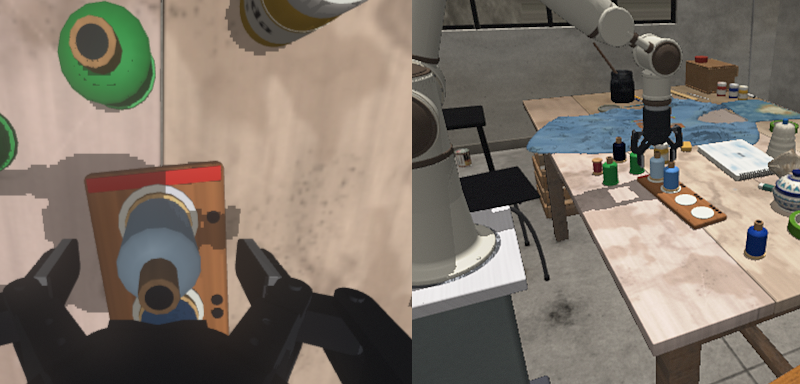

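```bash
python3 -m inch '{"jaw":[1,1,1,1,1,1,1,1,1,1],"slide":[[0,-30,0],[0,-50,0],[6,-20,-30],[10,0,-60],[10,0,-60],[10,0,-60],[10,0,-60],[10,0,-60],[0,0,-45],[0,0,-20]],"dr":[[0,0,0],[0,0,0],[0,0,0],[0,0,0],[0,0,0],[0,0,0],[0,0,0],[0,0,0],[0,0,0],[0,0,0]]}' 30
python3 - <<'E'
from h import *
I,P=snap('wrist','w8');print(ray(P,415,194,.03))
E
```

```text
time_s: 14.5
tcp_pos: [0.6026, -0.2715, 0.1451]
tool_rot: [0.707, -0.001, 0.001, -0.707]
wrist_force: [-0.5, -0.1, 0.1]
gripper_width: 0.0855
[ 0.76354968 -0.27719843  0.03      ]
```

View pics/w8.png

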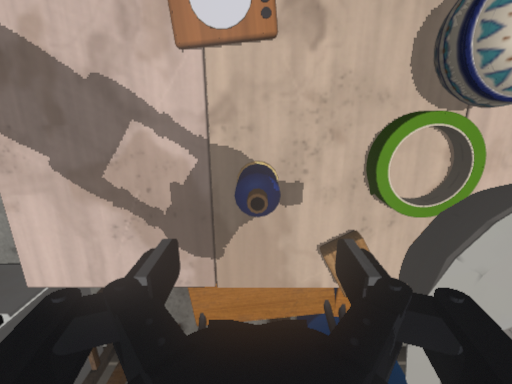

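Run:
```python
from h import *
I,P=load('w8')
print(ray(P,258,203,.078))
for z in(0,.02):print(ray(P,322,246,z),ray(P,352,232,z))
J,Q=load('w5')
for z in(0,.02):print([ray(Q,u,v,z).round(3) for u,v in((412,190),(462,172),(440,240))])
```

```text
[ 0.6043576  -0.27012214  0.078     ]
[ 0.68137298 -0.3514354   0.        ] [ 0.7155669  -0.33314208  0.        ]
[ 0.67599283 -0.34081581  0.02      ] [ 0.70781488 -0.3237914   0.02      ]
[array([ 0.68, -0.35,  0.  ]), array([ 0.732, -0.33 ,  0.   ]), array([ 0.724, -0.413,  0.   ])]
[array([ 0.668, -0.345,  0.02 ]), array([ 0.716, -0.325,  0.02 ]), array([ 0.709, -0.403,  0.02 ])]
```

The mid bobbin's top at (258,203) is centred between the jaws. The wooden block at (340,245) lies 50 mm or more clear of the fingers.

```bash
python3 -m inch '{"jaw":[1,1,1,1,1,1,0.2,0.2,0.2,0.2],"slide":[[0,20,0],[0,35,0],[0,35,0],[0,20,0],[0,8,0],[0,0,0],[0,0,0],[0,0,0],[0,0,0],[0,0,0]],"dr":[[0,0,0],[0,0,0],[0,0,0],[0,0,0],[0,0,0],[0,0,0],[0,0,0],[0,0,0],[0,0,0],[0,0,0]]}' 30
```

```text
time_s: 15.8
tcp_pos: [0.6037, -0.2696, 0.0285]
tool_rot: [0.708, 0.001, 0.001, -0.707]
wrist_force: [-0.4, -0.4, 4.7]
gripper_width: 0.0415
```

```bash
python3 -m inch '{"jaw":[0.2,0.2,0.2,0.2,0.2,0.2,0.2,0.2,0.2,0.2],"slide":[[0,-15,0],[0,-40,0],[0,-35,20],[-8,-10,45],[-9,0,50],[-9,0,50],[-9,0,45],[-6,0,25],[0,0,12],[0,0,0]],"dr":[[0,0,0],[0,0,0],[0,0,0],[0,0,0],[0,0,0],[0,0,0],[0,0,0],[0,0,0],[0,0,0],[0,0,0]]}' 30
python3 - <<'E'
from h import *
I,P=snap('wrist','w9');I,P=snap('side','s9')
cv2.imwrite('pics/c9.png',np.hstack([load('w9')[0],load('s9')[0]])[:,:,::-1][:, 100:900])
P=load('w9')[1];print(ray(P,257,291,.178),env.observe()['tcp_pos'])
E
```

```text
time_s: 17.05
tcp_pos: [0.5622, -0.0219, 0.1276]
tool_rot: [0.707, 0.0, -0.0, -0.707]
wrist_force: [0.6, -0.3, -1.2]
gripper_width: 0.0409
[ 0.5631977 -0.018468   0.178    ] [ 0.56238545 -0.0229581   0.1275092 ]
```

View pics/c9.png

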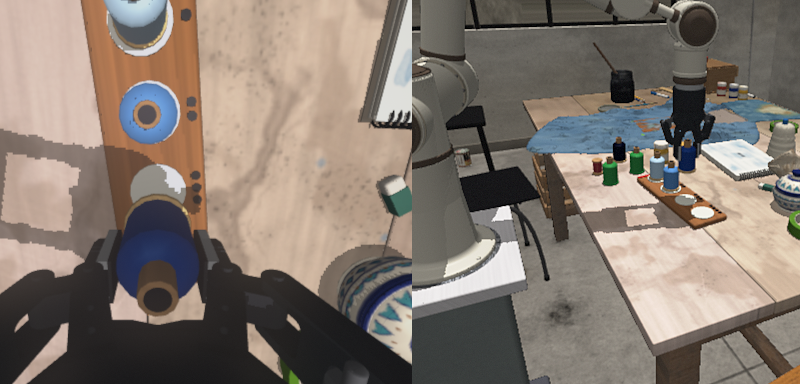

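```bash
python3 -m inch '{"jaw":[0.2,0.2,0.2,0.2,0.2,0.2,0.2,1,1,1],"slide":[[0,10,0],[0,25,0],[0,25,0],[0,13,0],[0,6,0],[0,3,0],[0,0,0],[0,0,0],[0,0,0],[0,0,0]],"dr":[[0,0,0],[0,0,0],[0,0,0],[0,0,0],[0,0,0],[0,0,0],[0,0,0],[0,0,0],[0,0,0],[0,0,0]]}' 30
python3 - <<'E'
from h import *
I,P=snap('wrist','w10');I,P=snap('side','s10')
cv2.imwrite('pics/c10.png',np.hstack([load('w10')[0],load('s10')[0]])[:,:,::-1][:, 100:900])
E
```

```text
time_s: 18.4
tcp_pos: [0.5622, -0.022, 0.0456]
tool_rot: [0.707, 0.0, 0.0, -0.707]
wrist_force: [-0.0, -0.4, -0.4]
gripper_width: 0.0853
```

View pics/c10.png

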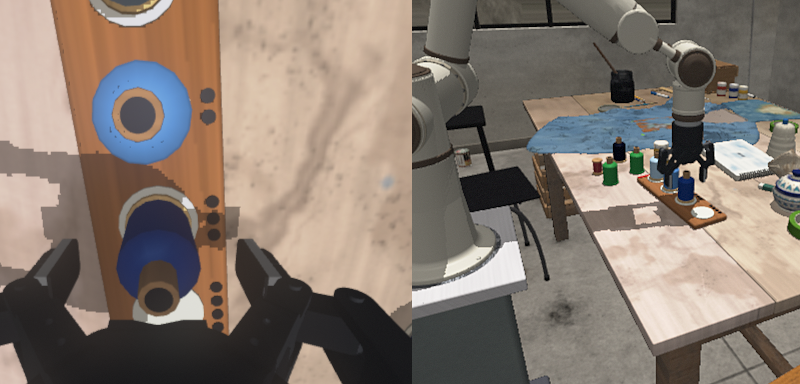

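```bash
python3 -m inch '{"jaw":[1,1,1,1,1,1,1,1,1,1],"slide":[[0,-30,0],[0,-50,0],[0,-50,20],[-10,-40,40],[-12,-10,45],[-12,0,45],[-12,0,45],[-10,0,40],[-6,0,25],[0,0,12]],"dr":[[0,0,0],[0,0,0],[0,0,0],[0,0,0],[0,0,0],[0,0,0],[0,0,0],[0,0,0],[0,0,0],[0,0,0]]}' 30
python3 - <<'E'
from h import *
I,P=snap('wrist','w11')
E
```

```text
time_s: 19.75
tcp_pos: [0.4995, 0.2511, 0.2253]
tool_rot: [0.707, 0.001, -0.001, -0.707]
wrist_force: [0.0, 0.0, 0.3]
gripper_width: 0.0854
```

View pics/w11.png

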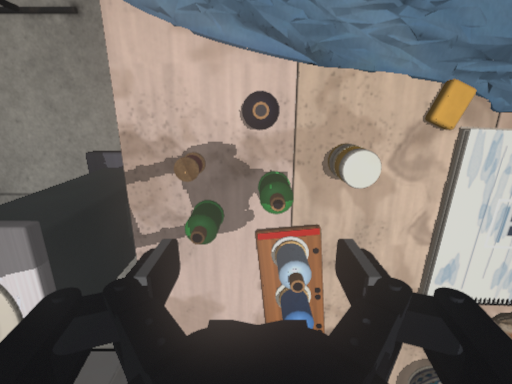

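Run:
```python
from h import *
I,P=load('w11')
for n,u,v,z in(('dark',261,110,.078),('greenA',278,203,.078),('greenB',199,236,.078),('jar',361,168,.066),('spool',184,168,.044)):print(n,ray(P,u,v,z).round(4))
c=I[90:130,240:282];cv2.imwrite('pics/dk.png',cv2.resize(np.clip(c.astype(int)*3,0,255).astype(np.uint8),(504,480),interpolation=cv2.INTER_NEAREST)[:,:,::-1])
```

```text
dark [0.5044 0.3273 0.078 ]
greenA [0.5246 0.2252 0.078 ]
greenB [0.4311 0.1833 0.078 ]
jar [0.6202 0.2639 0.066 ]
spool [0.4101 0.259  0.044 ]
```

View pics/dk.png

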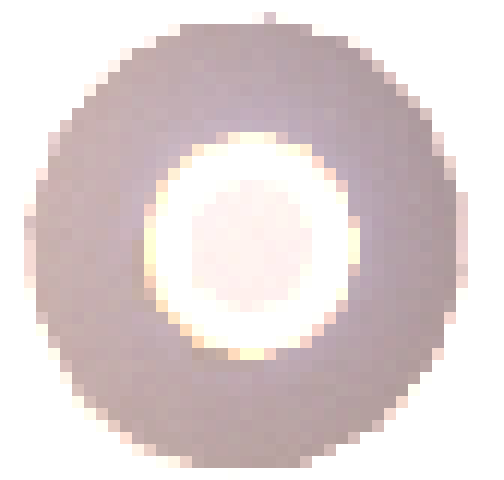

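The dark bobbin's tube top is at wrist (260,110) and its winding is navy-black. The green look-alikes are at (278,203) and (199,236), the jar at (361,168) and the spool at (184,168), and everything stands at least 100 mm from the dark bobbin.

```bash
python3 -m inch '{"jaw":[1,1,1,1,1,1,1,1,1,1],"slide":[[2,0,15],[2,0,30],[0,0,20],[0,10,10],[0,30,0],[0,30,0],[0,10,0],[0,0,0],[0,0,0],[0,0,0]],"dr":[[0,0,0],[0,0,0],[0,0,0],[0,0,0],[0,0,0],[0,0,0],[0,0,0],[0,0,0],[0,0,0],[0,0,0]]}' 30
python3 - <<'E'
from h import *
I,P=snap('wrist','w12')
E
```

```text
time_s: 21.05
tcp_pos: [0.5048, 0.3253, 0.1467]
tool_rot: [-0.707, -0.001, -0.001, 0.707]
wrist_force: [-1.1, -0.6, 0.5]
gripper_width: 0.0855
```

View pics/w12.png

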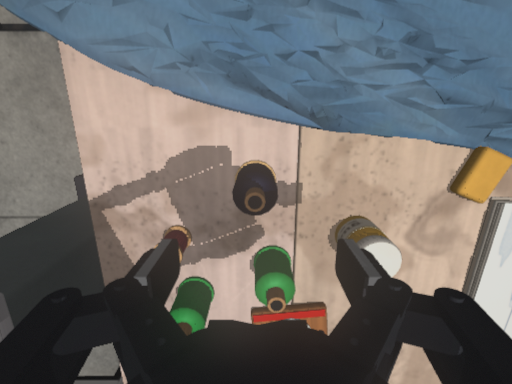

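Run:
```python
from h import *
I,P=load('w12');print(ray(P,256,200,.078),env.observe()['tcp_pos'])
```

```text
[0.50507538 0.32875323 0.078     ] [0.50466941 0.32521963 0.1465107 ]
```

```bash
python3 -m inch '{"jaw":[1,1,1,1,1,1,0.2,0.2,0.2,0.2],"slide":[[0,20,2],[0,35,0],[0,35,0],[0,20,0],[0,8,0],[0,0,0],[0,0,0],[0,0,0],[0,0,0],[0,0,0]],"dr":[[0,0,0],[0,0,0],[0,0,0],[0,0,0],[0,0,0],[0,0,0],[0,0,0],[0,0,0],[0,0,0],[0,0,0]]}' 30
```

```text
time_s: 22.35
tcp_pos: [0.5047, 0.3273, 0.0284]
tool_rot: [-0.707, -0.001, -0.001, 0.707]
wrist_force: [-0.5, -1.2, 6.1]
gripper_width: 0.0411
```

```bash
python3 -m inch '{"jaw":[0.2,0.2,0.2,0.2,0.2,0.2,0.2,0.2,0.2,0.2],"slide":[[0,-15,0],[0,-40,0],[0,-45,0],[0,-30,-20],[8,0,-45],[11,0,-50],[11,0,-50],[11,0,-50],[11,0,-50],[11,0,-50]],"dr":[[0,0,0],[0,0,0],[0,0,0],[0,0,0],[0,0,0],[0,0,0],[0,0,0],[0,0,0],[0,0,0],[0,0,0]]}' 30
python3 -m inch '{"jaw":[0.2,0.2,0.2,0.2,0.2,0.2,0.2,0.2,0.2,0.2],"slide":[[3,0,-50],[0,0,-35],[0,0,-18],[0,0,-6],[0,0,0],[0,20,0],[0,20,0],[0,10,0],[0,0,0],[0,0,0]],"dr":[[0,0,0],[0,0,0],[0,0,0],[0,0,0],[0,0,0],[0,0,0],[0,0,0],[0,0,0],[0,0,0],[0,0,0]]}' 30
python3 - <<'E'
from h import *
I,P=snap('wrist','w13');I,P=snap('side','s13')
cv2.imwrite('pics/c13.png',np.hstack([load('w13')[0],load('s13')[0]])[:,:,::-1][:, 100:900])
P=load('w13')[1];print(ray(P,257,296,.158),env.observe()['tcp_pos'])
E
```

```text
time_s: 23.6
tcp_pos: [0.567, 0.0104, 0.1578]
tool_rot: [-0.707, -0.0, -0.0, 0.707]
wrist_force: [0.9, 0.8, -0.9]
gripper_width: 0.0411
time_s: 24.85
tcp_pos: [0.5706, -0.0969, 0.1082]
tool_rot: [0.707, 0.001, 0.0, -0.707]
wrist_force: [0.3, -0.2, -0.9]
gripper_width: 0.0411
[ 0.5715504 -0.0963464  0.158    ] [ 0.57069746 -0.09715914  0.1083653 ]
```

View pics/c13.png

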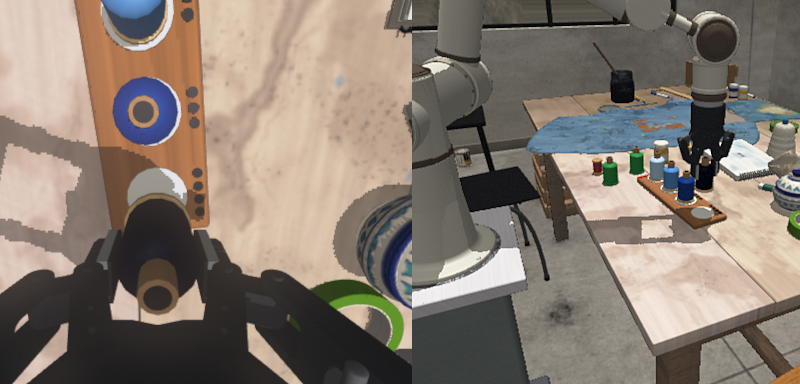

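```bash
python3 -m inch '{"jaw":[0.2,0.2,0.2,0.2,0.2,0.2,1,1,1,1],"slide":[[0,10,0],[0,22,0],[0,18,0],[0,8,0],[0,4,0],[0,0,0],[0,0,0],[0,0,0],[0,0,0],[0,0,0]],"dr":[[0,0,0],[0,0,0],[0,0,0],[0,0,0],[0,0,0],[0,0,0],[0,0,0],[0,0,0],[0,0,0],[0,0,0]]}' 30
python3 -m inch '{"jaw":[1,1,1,1,1,1,1,1,1,1],"slide":[[0,-20,0],[0,-40,0],[0,-50,0],[0,-50,0],[-2,-25,15],[-2,0,25],[0,0,25],[0,0,15],[0,0,0],[0,0,0]],"dr":[[0,0,0],[0,0,0],[0,0,0],[0,0,0],[0,0,0],[0,0,0],[0,0,0],[0,0,0],[0,0,0],[0,0,0]]}' 30
python3 - <<'E'
from h import *
I,P=snap('wrist','w14');I,P=snap('side','s14')
cv2.imwrite('pics/c14.png',np.hstack([load('w14')[0],load('s14')[0]])[:,:,::-1][:, 100:900])
E
```

```text
time_s: 26.2
tcp_pos: [0.57, -0.0971, 0.0454]
tool_rot: [0.707, 0.0, 0.0, -0.707]
wrist_force: [0.1, 0.4, 0.1]
gripper_width: 0.0854
time_s: 27.45
tcp_pos: [0.5661, -0.0177, 0.2305]
tool_rot: [0.707, -0.0, 0.0, -0.707]
wrist_force: [0.9, -0.6, 0.3]
gripper_width: 0.0855
```

View pics/c14.png

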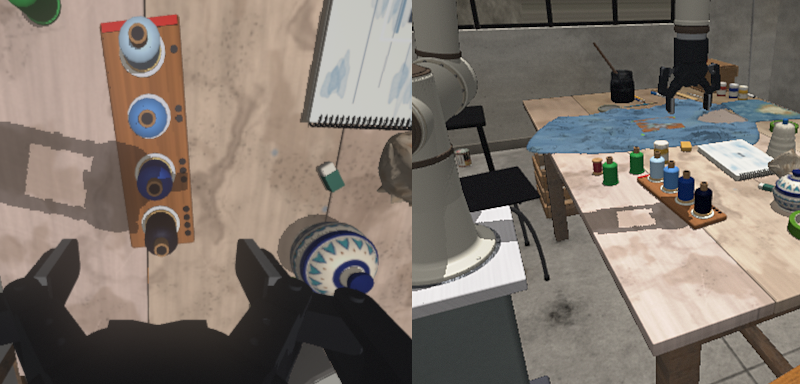

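```bash
python3 tops.py w14 238,34 247,118 254,185 258,245; cp pics/w14_t.png pics/tt1.png; python3 tops.py s14 557,157 2>/dev/null
python3 - <<'E'
from h import *
I,P=load('s14');J,Q=snap('scene','sc14')
cv2.imwrite('pics/z14.png',np.hstack([cv2.resize(I[125:230,170:330],(400,262),interpolation=cv2.INTER_CUBIC),cv2.resize(J[120:225,150:310],(400,262),interpolation=cv2.INTER_CUBIC)])[:,:,::-1])
E
```

```text
238,34 [0.5483 0.1298 0.078 ]
247,118 [0.5563 0.0503 0.078 ]
254,185 [ 0.5635 -0.0237  0.078 ]
258,245 [ 0.5682 -0.1002  0.078 ]
```

View pics/tt1.png

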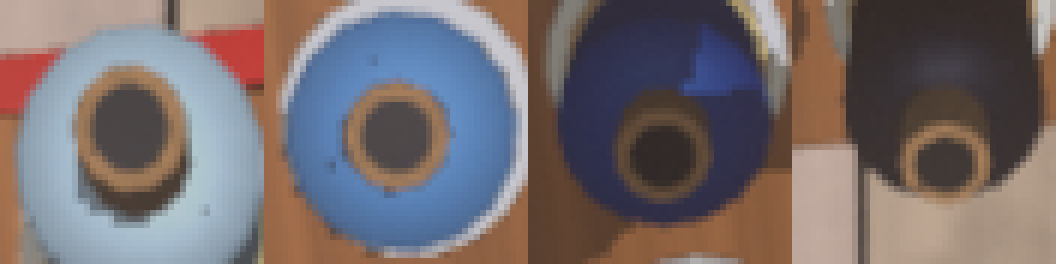

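View pics/z14.png

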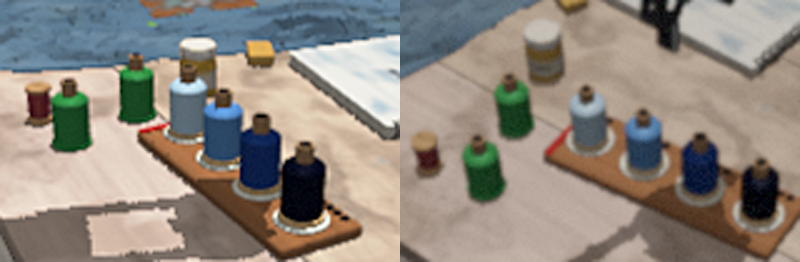

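Run:
```python
from h import *
I,P=load('w14')
M=[(.548,.1265),(.5555,.052),(.563,-.0225),(.571,-.097)]
for (u,v),m in zip(((237.2,32.5),(246.5,117.8),(253.5,188.3),(260.8,249.2)),M):
    X=ray(P,u,v,.095)[:2];print(X.round(4),((X-m)*1000).round(1))
a=load('scene0')[0][120:200,145:240].astype(int);b=load('sc14')[0][120:200,145:240].astype(int)
J=np.load('pics/sc14.npy').astype(int);O=load('scene0')[0].astype(int)
for n,(u,v) in dict(jar=(207,138),spool=(160,181)).items():print(n,abs(J-O)[v-12:v+12,u-9:u+9].mean())
```

```text
[0.5487 0.1267] [0.7 0.2]
[0.5564 0.0508] [ 0.9 -1.2]
[ 0.5632 -0.0229] [ 0.2 -0.4]
[ 0.5714 -0.0966] [0.4 0.4]
jar 2.040895061728395
spool 2.066358024691358
```

All four are within 2 mm of their disc centres, and the jar and spool haven't moved. The gripper is clear of everything, so I'm handing in.

```bash
python3 -c "
from rig import hand_in
print(hand_in())"
```

```text
the job is handed in; nothing more can be done
None
```

I moved the four blue bobbins onto the board in order of shade: pale on one dot, light on two, mid on three and dark on four. I then raised the gripper clear and handed the job in at about 27.5 s. No verdict was reported.

- **Placement:** in the last wrist picture each tube top lay within about 1.5 mm of its disc's centre, and all four stood upright in the scene and side views. Before the job, the scene camera had put the disc centres 2–3 mm from the wrist camera's readings. The targets I used leaned on the wrist camera, so the true error could be a few mm, still well inside 12 mm.
- **Bystanders:** the yellow jar and red spool looked unchanged between the first and last scene pictures.
- **Checks:** none failed. One side-camera reading of disc 1 (15–17 mm out, with a size too large for the disc) was wrong and I did not use it.

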